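# Move the slot key to the dark printer and lock its cover

## Robot

A 7-joint arm with a two-finger parallel gripper is mounted at the origin on a cart in front of the work surface, level with it; the furniture and walls round the work are solid. World frame = base frame: x ahead of the robot, y to its left, z up, the work surface at z = 0. Lengths are in mm, angles in rad, forces in N, time in s.
With the tool pointing down it reaches from about 350 to 900 mm from the base axis. Payload 8.1 kg.
Tool frame: the origin (TCP) lies between the finger pads; the fingertips stand 14 mm ahead of it and the grasp point (between the pads) lies 5 mm behind it; z points along the fingers, y is the line along which they close (so a half turn about z gives the same grasp; the last joint's range is limited). The gripper opens to 92 mm and grips with 3 to 60 N. Pads are 19 mm wide; open, the fingers measure 130 mm over their backs; the gripper's body (75 mm by 190 mm) begins 47 mm behind the grasp point.
Start: joints at [1.151, 0.434, 0.025, 1.573, -0.012, 1.134, -0.075], TCP at [194.681, -593.919, 240.742] pointing down, gripper open.
Joint ranges: [-2.62, 2.62], [-0.44, 2.09], [-1.27, 1.32], [0.08, 2.57], [-1.32, 4.46], [0.12, 2], [-2.74, 2.74]. Speed limits (rad/s): [2.22, 2.22, 3.01, 3.01, 3.14, 3.14, 3.14].

## Interface

Orientations are given as a rotation vector (axis times angle).
In Python, from workcell import bot gives the robot as it stands.
- The arm moves only by the shell command python3 -m pendant 'ROWS' [FORCE]. ROWS is JSON, a list of rows, each a list of 3 entries, a list of its own where there are three numbers: the opening, from -1 (shut) to 1 (fully open), then the shift along the tool's x, y, z in mm, then the turn about the tool's z in rad. In form: [[claw, [x, y, z], spin], ...]. A call has 1 to 12 rows; each row shifts and turns the commanded pose from where the row before left it, along the tool's axes as they then stand; what a row does not reach is not made up. A row lasts 1/8 s, in which the tool goes at most 62.5 mm and 10.7 degrees, less where a joint would pass 70% of its speed; a pose out of reach is approached as far as the arm can. A call with a gripper value outside its range is refused whole. The fingers move at their own pace and stop on an object; FORCE is the grip in N (left out, the last holds). Time passes only in rows, so rows that do not move let the fingers close. It gives the time, the measured TCP pose, the force, the opening and the grip force at its end, in the units of the state.
- bot.get_state(): the state, without advancing time (a new reading comes with each control period).
- bot.get_image(name): name is "side" or "top" or "wrist"; returns a dict with "frame" (420x560x3 uint8, red, green, blue), "mtx" (3x3 intrinsics, pixels), "extrinsics" (4x4, takes a point from camera to world coordinates). Camera axes: x right, y up, looking along -z (the intrinsics and any distortion apply to the point x, -y, -z); pixel columns grow to the right and rows downward; lengths in mm; the calibration is good to about 2 mm. A picture is of the moment at which its call begins. There is no depth.
- bot.sign_off(): hands the job in; it is judged then, once.
The state is a dict: "time": time; "qpos": joint angles; "joint_velocities": joint speeds; "tau": joint torques, N m; "position": TCP position; "orientation": TCP orientation; "contact_force": force on the tool from outside, world axes, zero at the start; "wrist_torque": the same for the moment, N m; "finger_gap": finger opening in mm; "grasp_force": force on a finger pad.
Only numpy, scipy, OpenCV 4.12 (cv2) and the standard library are available. Lean on these libraries where they do the work, as an engineer would, in place of code of your own. Each camera call takes 0.05 s, during which the arm holds its last target. There are 200 camera calls.

## Task

The white machine's cover is locked; now lock the cover of the dark printer beside it. Lift the yellow key out of the white machine's latch, put its blade fully into the slotted latch on top of the dark printer, and turn it clockwise, about a quarter turn, until the latch stops at its locked position (slot in line with the green marks). Let go and leave the key standing upright in the dark printer's latch; the white machine must stay locked.

Things in the scene. Friction and masses are not known exactly. Their poses are not given: they have to be found in the camera images.
- key_grip (a point): Grasp point in the yellow key's grip, a wing 36 (x) x 14 (y) x 53 mm (z up); close along y. Key loose, upright, 100 g, 23 mm more above this point; x runs along wing and blade. Collar 50 mm wide, underside 34 mm below this point; under it a blade 26 (x) x 5 mm, thinned to 2.5 at the tip, 50 mm below this point. Stands in the white machine's slot: lift 16 mm straight up to free it.
- printer_slot (a point): Centre of the latch's top face on the fixed dark printer (90x100x60 mm), on the turning axis; z up, x along the slot; turns with the latch, an aluminium drum 64 mm wide, top 81 mm above the table. Slot 30 x 7.5 mm, 18 deep, ends closed, mouth bevelled to 40 x 17.5, in a dark plate. Key fully in: collar rests on the drum, key_grip 34 mm above this point.
- printer_latch (a joint): Dark printer's latch angle, rad, growing clockwise seen from above. 0 = open (slot points at the red marks on the case), 1.571 = locked (at the green marks), against a fixed stop. Starts at 0.1 to 0.35. About 0.1 N m of friction; stays where left. The blade has some 6 degrees of play in the slot, so turn the key about that much further than the latch.
- white_latch (a joint): Angle of the same kind of latch on the white machine, a fixed twin of the printer that stands nearer or farther than it (they swap places): starts locked at 1.53 to 1.571 and must stay so. The key stands in it at the start. A roll stand 0.45 m tall is to the right of both; stay clear of it.
Not all that is in view belongs to the job. Of the things like the part that bears key_grip, leave any that is blue; of the rest the larger one is meant.

How it is judged (in metres and radians):
On the way:
1. the key's blade is fully in the dark printer's slot while the latch is still open (horizontal distance between key_grip and printer_slot below 0.015 m and z of key_grip in the frame of printer_slot below 0.041 m and value of joint printer_latch below 0.8 rad), for 0.1 s.
At the end, for the whole second after the job is handed in: The dark printer's latch is turned to its locked stop (within 0.2 rad), at rest; the key stands upright in it (within 0.2 rad), its blade in the slot to within 6 mm of full depth and its grip within 12 mm of the latch's axis; the white machine's latch is still locked (above 1.3 rad) (value of joint printer_latch above 1.37 rad and horizontal distance between key_grip and printer_slot below 0.012 m and z of key_grip in the frame of printer_slot below 0.04 m and angle between key_grip's own z axis and vertical below 0.2 rad and velocity of joint printer_latch below 0.05 rad/s and value of joint white_latch above 1.3 rad); the robot touches nothing.
It fails at once if the white machine is unlocked (value of joint white_latch below 1.3 rad).
It also fails if it takes over 48 s, if anything falls off the work surface, if the arm or the gripper's body presses on something with over 40 N, if the wrist force passes 120 N, or if a joint passes its speed limit or range.

## Working session

There is one attempt and no reset: what is moved stays moved. The work goes in short steps, Python scripts to look and compute and a shell command to move; the robot and the scene stay as the last step left them, time stands still between calls to the robot, and variables do not carry over. Pictures are saved under pics/ and viewed, at most 10 in all, crops included, and the job is handed in when it is done.

```bash
mkdir -p pics; ls; python3 - <<'E'
from workcell import bot
import cv2,pickle
for n in("top","side"):
    d=bot.get_image(n);cv2.imwrite(f"pics/{n}0.png",d["frame"][:,:,::-1]);pickle.dump(d,open(n+"0.pkl","wb"))
    print(n,d["mtx"],d["extrinsics"],[k for k in d])
print(bot.get_state())
E
```

```text
pics
top [[412.40058665   0.         284.84153275]
 [  0.         412.40058665 209.13725442]
 [  0.           0.           1.        ]] [[-2.43511996e-02  9.96102275e-01 -8.47778129e-02  3.91925194e+02]
 [-9.99411812e-01 -2.63046966e-02 -2.20021204e-02  4.37633447e+02]
 [-2.41464168e-02  8.41921696e-02  9.96156930e-01  9.27329952e+02]
 [ 0.00000000e+00  0.00000000e+00  0.00000000e+00  1.00000000e+00]] ['frame', 'mtx', 'extrinsics']
side [[454.70849503   0.         279.75510985]
 [  0.         454.70849503 208.51235437]
 [  0.           0.           1.        ]] [[-9.60683021e-01  1.82403338e-01 -2.09325479e-01  2.90122640e+02]
 [-2.77536753e-01 -6.09586658e-01  7.42547949e-01  1.07694794e+03]
 [ 7.84120508e-03  7.71448721e-01  6.36243182e-01  6.23628308e+02]
 [ 0.00000000e+00  0.00000000e+00  0.00000000e+00  1.00000000e+00]] ['frame', 'mtx', 'extrinsics']
{'time': 0.1, 'qpos': array([ 1.1514212 ,  0.43516691,  0.02495905,  1.57396245, -0.01156788,
        1.13398918, -0.07510434]), 'joint_velocities': array([-1.02042047e-03, -5.30899631e-05,  8.60966084e-04, -3.26176877e-03,
        5.08012460e-04,  1.13040242e-03, -3.98303925e-04]), 'tau': array([ 3.92715301e-03, -6.69132757e+01,  9.88596641e-01, -3.15147221e+01,
       -6.03706576e-02,  3.74093943e-02,  9.11717984e-05]), 'position': array([ 194.5125345 , -593.52611699,  240.03170255]), 'orientation': array([-3.10096435e+00, -4.95229034e-01,  5.71816755e-04]), 'contact_force': array([-0.80527201, -0.93429452,  0.18808952]), 'wrist_torque': array([ 0.03631474, -0.03623633,  0.0165458 ]), 'grasp_force': 0.0, 'finger_gap': 91.88378956775863}
```

View pics/top0.png

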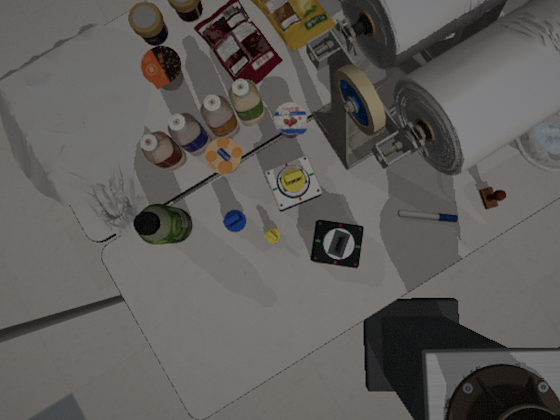

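View pics/side0.png

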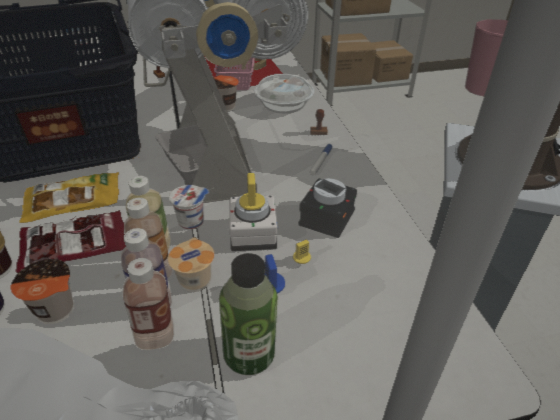

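```bash
cat > h.py <<'E'
import numpy as np,cv2
def ray(d,uv,z):
    "pixel -> world point on the plane at height z"
    E=d["extrinsics"];u,v=uv
    r=np.linalg.inv(d["mtx"])@[u,v,1];r=E[:3,:3]@(r*[1,-1,-1]);o=E[:3,3]
    return o+r*(z-o[2])/r[2]
def blobs(d,lo,hi,amin=15):
    hsv=cv2.cvtColor(d["frame"],cv2.COLOR_RGB2HSV)
    m=cv2.inRange(hsv,np.array(lo),np.array(hi))
    n,_,st,c=cv2.connectedComponentsWithStats(m)
    return m,[(c[i].round(1),st[i]) for i in range(1,n) if st[i][4]>=amin]
E
python3 - <<'E'
import pickle,cv2,numpy as np
from h import *
d=pickle.load(open("top0.pkl","rb"))
m,b=blobs(d,(20,100,80),(35,255,255))
for c,s in b:
    if s[1]>140: print("yellow",c,s,ray(d,c,85).round(1))
for n,lo,hi in(("green",(45,80,60),(90,255,255)),("red",(0,120,60),(8,255,255)),("red2",(170,120,60),(180,255,255))):
    for c,s in blobs(d,lo,hi,2)[1]:
        if 255<c[0]<375 and 145<c[1]<275: print(n,c,s[4],ray(d,c,60).round(1))
c=d["frame"][145:275,255:375,::-1]
cv2.imwrite("pics/crop0.png",cv2.resize(c,None,fx=4.5,fy=4.5,interpolation=cv2.INTER_CUBIC))
E
```

```text
yellow [292.7 179.6] [281 168  25  24 426] [524.3 438.5  85. ]
yellow [272.4 235.4] [266 228  14  15 170] [410.5 482.9  85. ]
green [311.3 173.8] 6 [539.5 398.8  60. ]
green [274.6 188.6] 5 [510.  477.5  60. ]
green [317.2 240.3] 10 [398.5 390.6  60. ]
green [357.5 246.5] 8 [383.5 307.1  60. ]
red [286.  164.5] 2 [561.1 452.   60. ]
red [300.  198.5] 2 [487.5 424.2  60. ]
red [340.  224.7] 7 [429.9 341.9  60. ]
red [334.9 262.1] 8 [352.3 355.2  60. ]
```

View pics/crop0.png

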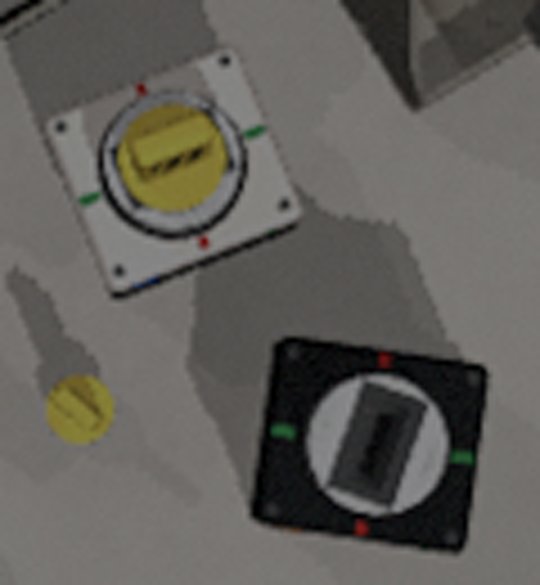

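```bash
python3 - <<'E'
import pickle,cv2,numpy as np
from h import *
t=pickle.load(open("top0.pkl","rb"));s=pickle.load(open("side0.pkl","rb"))
f=lambda a:255+a[0]/4.5-.4
def P(x,y):return (255+x/4.5-.4,145+y/4.5-.4)
def tri(a,b):
    A=[];B=[]
    for d,uv in((t,a),(s,b)):
        o=d["extrinsics"][:3,3];r=ray(d,uv,0)-o;r/=np.linalg.norm(r);M=np.eye(3)-np.outer(r,r);A.append(M);B.append(M@o)
    return np.linalg.solve(sum(A),sum(B)).round()
print("disc",tri((352,97),(227,35)))
print("foot",ray(t,(347,168),0).round(),ray(t,(407,160),0).round(),ray(s,(247,195),0).round())
for px in((347,168),(385,130),(465,170),(407,130),(380,165),(560,130),(430,180)):print(px,ray(t,px,300).round(),ray(t,px,450).round())
a,b=[ray(t,P(*q),81)for q in((397,391),(358,492))]
print("slot",a.round(),b.round(),np.degrees(np.arctan2(*(b-a)[1::-1])),np.linalg.norm(a-b))
# wing top of the key: direction and position at z=138
a,b=[ray(t,P(*q),138)for q in((135,157),(211,132))]
print("wing",a.round(),b.round(),np.degrees(np.arctan2(*(b-a)[1::-1])),np.linalg.norm(a-b))
# dark slot contour
g=cv2.cvtColor(t["frame"],cv2.COLOR_RGB2GRAY)
print(g[222:266:2,318:360:2])
E
```

```text
disc [593. 351. 360.]
foot [561. 315.   0.] [575. 179.   0.] [579. 325.   0.]
(347, 168) [506. 355. 300.] [479. 374. 450.]
(385, 130) [564. 294. 300.] [523. 328. 450.]
(465, 170) [498. 176. 300.] [473. 238. 450.]
(407, 130) [563. 260. 300.] [522. 303. 450.]
(380, 165) [509. 304. 300.] [481. 336. 450.]
(560, 130) [555.  28. 300.] [516. 126. 450.]
(430, 180) [484. 229. 300.] [462. 279. 450.]
slot [415. 339.  81.] [370. 358.  81.] 156.93860786364732 49.09541079872379
wing [517. 454. 138.] [527. 421. 138.] -73.22374265925185 34.37753120807873
[[ 18  37  18  12  12   5   5   4  14  14  51  66  73  82  83  88  87  86
   88  88 120]
 [ 15  34   8  20  13   9  13  13  16  10  10  43  17   2   5  11  30  53
   74  73 107]
 [ 15  13  16   9  14  13  15   8  14  10  12  33  15  11  17  18  19  12
   13  13   6]
 [  8  11  13  12  14   4  14   4  60  67  93  89  57  22   8  20  21  20
   22  20  22]
 [  6   6  14  14  10  21  73 123 134  48  73 110 134 136  87  15  16  19
   22  14  13]
 [ 15   9  14  14  15  92 134 133  96  44  45  46  41  87 118 115  21  19
   17  11  16]
 [ 15  11  10  15  89
[... 703 characters left out ...]
6  25 131  83  48  44  38  20  25  28  46  75 133 126 132 108
   11  15  15]
 [ 22  16  20  13 113  48  44  45  41  33  28  45  42 120 132 131 136  49
   14  24  24]
 [ 16  20  20  19  11 120 107  84  45  47  42  45  38 132 132 136  76  13
   19  17   9]
 [ 16  19  19  16  20  11 107 134 126 105  62  39  73 132 126  73  17  19
   18  24  14]
 [ 19  25  19  20  19  13  12  31 109 115 128 109 108  82  10  16  14  16
   18  21  11]
 [ 17  19  21  18  21  18  17  15  30  19   8  16  17  16  15  19  22  19
   21  14   8]
 [ 66  43  22  13   4  13  13  16  52  42  17  21  20  21  21  11  17  18
   22  18  13]
 [115 117 116 118 108  93  78  77  56  29  14   9  14  16  10  17  17  12
   40  37  33]]
```

```bash
python3 -m pendant '[[1,[38,-20,-2],-0.07],[1,[38,-20,-2],-0.07],[1,[38,-20,-2],-0.07],[1,[38,-20,-2],-0.08],[1,[38,-20,-2],-0.08],[1,[38,-20,-2],-0.08],[1,[38,-20,-2],-0.08],[1,[38,-20,0],-0.09],[1,[38,-20,0],-0.09],[1,[38,-20,0],-0.09],[1,[38,-20,0],-0.09],[1,[38,-10,0],-0.09]]'
python3 -c "
from workcell import bot
s=bot.get_state();print(s['qpos'],s['position'],s['orientation'],s['contact_force'])"
```

```text
time: 1.6
position: [371.7, -130.2, 254.6]
orientation: [-2.501, -1.901, 0.001]
contact_force: [0.2, -0.9, 0.2]
finger_gap: 91.9
grasp_force: 0.0
[ 0.61274804  0.07102409 -0.43023449  2.03814187  0.03462806  1.03961395
 -0.1051193 ] [ 371.74554078 -130.18511357  254.57048813] [-2.50104935e+00 -1.90085008e+00  7.91621918e-04] [ 0.16616859 -0.85445976  0.15182978]
```

```bash
python3 -m pendant '[[1,[33,-4,0],-0.085],[1,[33,-4,0],-0.085],[1,[33,-4,0],-0.085],[1,[33,-3,0],-0.085],[1,[33,-3,0],-0.085],[1,[33,-2,0],-0.085],[1,[33,-2,0],-0.085],[1,[33,-2,0],-0.085],[1,[33,0,0],-0.085],[1,[33,0,0],-0.085],[1,[33,0,0],-0.085],[1,[20,0,0],0]]'
cat >> h.py <<'E'
from scipy.spatial.transform import Rotation as Ro
def goto(s,p,h):
    "shift in tool axes to world point p (TCP), spin to heading h deg (tool x axis, mod 180)"
    R=Ro.from_rotvec(s["orientation"]).as_matrix()
    h0=np.degrees(np.arctan2(R[1,0],R[0,0]))
    return R.T@(np.array(p)-s["position"]), -np.radians((h-h0+90)%180-90), h0, R[:,2]
E
python3 - <<'E'
from h import *
from workcell import bot
s=bot.get_state();print(s['qpos'],s['position'],s['contact_force'])
print(goto(s,(524.5,438.3,240),-69.4+180),goto(s,(392,348.7,s['position'][2]),-69.4+180))
E
```

```text
time: 3.1
position: [282.8, 232.0, 254.7]
orientation: [-1.376, -2.824, 0.0]
contact_force: [0.1, 0.2, -1.5]
finger_gap: 91.9
grasp_force: 0.0
[ 0.08259699  0.06512237 -0.92569515  2.06342531  0.06019917  1.0398409
 -0.2087929 ] [282.79501555 231.98102567 254.65562208] [ 0.07016819  0.19797927 -1.48453165]
(array([ 13.58939525, 317.49799149,  14.62736033]), np.float64(0.30426117516700213), np.float64(128.03288120675987), array([-1.37660206e-04,  2.42903154e-05, -9.99999990e-01])) (array([ 2.46518763e+01,  1.57928251e+02, -1.21980400e-02]), np.float64(0.30426117516700213), np.float64(128.03288120675987), array([-1.37660206e-04,  2.42903154e-05, -9.99999990e-01]))
```

```bash
python3 -m pendant '[[1,[3,25,0],0],[1,[3,30,0],0],[1,[3,30,0],0],[1,[3,30,0],0],[1,[3,25,0],0.15],[1,[0,15,0],0.154],[1,[0,0,0],0]]'
python3 - <<'E'
from h import *
from workcell import bot
import pickle
d=bot.get_image("wrist");cv2.imwrite("pics/w1.png",d["frame"][:,:,::-1]);pickle.dump(d,open("w1.pkl","wb"))
s=bot.get_state();print(s['qpos'],s['position'],d["extrinsics"])
E
```

```text
time: 3.98
position: [398.6, 336.2, 254.2]
orientation: [-1.791, -2.581, 0.001]
contact_force: [-0.8, -0.3, 0.5]
finger_gap: 91.7
grasp_force: 0.0
[-0.19218296  0.36438175 -0.80169973  1.75695598  0.28503146  1.1421164
 -0.72092947] [397.86756782 335.85555378 254.29782535] [[ 9.37199486e-01 -3.35458170e-01 -9.55245528e-02  3.72702324e+02]
 [ 3.48792971e-01  9.00762896e-01  2.58784985e-01  4.06395605e+02]
 [-7.66564636e-04 -2.75851447e-01  9.61199975e-01  3.98005659e+02]
 [ 0.00000000e+00  0.00000000e+00  0.00000000e+00  1.00000000e+00]]
```

View pics/w1.png

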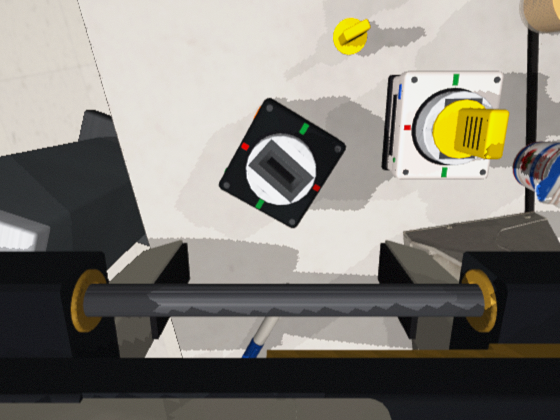

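```bash
cat > meas.py <<'E'
import pickle,sys
from h import *
def meas(d):
    out=[]
    for n,lo,hi in(("green",(45,100,60),(85,255,255)),("red",(0,150,80),(8,255,255)),("red",(172,150,80),(180,255,255))):
        for c,s in blobs(d,lo,hi,12)[1]:
            if c[1]<235: print(n,c,s[4],ray(d,c,60).round(1))
    hsv=cv2.cvtColor(d["frame"],cv2.COLOR_RGB2HSV)
    print([ (c,s[4],ray(d,c,115).round(1)) for c,s in blobs(d,(24,150,90),(34,255,255),300)[1]])
E
python3 - <<'E'
from meas import *
from workcell import bot
d=pickle.load(open("w1.pkl","rb"));meas(d)
g=cv2.cvtColor(d["frame"],cv2.COLOR_RGB2GRAY)
m=((g[140:195,255:315]<45)*255).astype(np.uint8)
m2=((g[135:205,245:320]<130)*255).astype(np.uint8)
for mm,o,z in((m,(255,140),81),(m2,(245,135),81)):
    cs,_=cv2.findContours(mm,0,2)
    for c in cs:
        if cv2.contourArea(c)>60:
            r=cv2.minAreaRect(c);bx=cv2.boxPoints(r)+o
            w=np.array([ray(d,p,z) for p in bx]);print(r,w.mean(0).round(1))
            for i in(0,1):v=w[i+1]-w[i];print(np.linalg.norm(v).round(1),np.degrees(np.arctan2(v[1],v[0])).round(1))
# collar+wing mask of the key for visual-free check
ym,b=blobs(d,(24,150,90),(34,255,255),300)
for c,s in b:
    print(s)
s=bot.get_state();print(goto(s,(524.5,438.3,180),110.6))
E
```

```text
green [455.4  79. ] 56 [510.4 477.5  60. ]
green [303.6 128.4] 74 [398.7 389.6  60. ]
green [443.6 172. ] 44 [539.8 398.2  60. ]
green [259.3 203.6] 61 [384.2 306.6  60. ]
red [406.9 127.1] 32 [488.2 424.2  60. ]
red [244.5 146.1] 47 [352.5 354.9  60. ]
red [316.  187.4] 37 [430.5 341.3  60. ]
[(array([350.4,  35.2]), np.int32(1019), array([402.2, 466.2, 115. ])), (array([470.3, 130.1]), np.int32(3486), array([516.7, 436.4, 115. ]))]
((25.25, 29.75), (32.52690887451172, 9.192388534545898), 45.0) [390.8 349.2  81. ]
8.3 65.2
29.4 -24.9
((53.0, 9.0), (18.0, 12.0), 90.0) [407.3 375.3  81. ]
10.6 20.4
15.9 -68.2
((35.39592742919922, 35.814483642578125), (56.437252044677734, 34.306312561035156), 42.273685455322266) [391.4 348.1  81. ]
30.7 67.5
50.6 -21.8
((36.99999237060547, 34.49999237060547), (73.99998474121094, 68.99998474121094), -0.0) [392.4 349.3  81. ]
63.0 108.7
64.8 20.4
[ 333   18   38   37 1019]
[ 432   99   77   60 3486]
(array([ 51.21713984, 154.69993305,  74.13190672]), np.float64(0.0009206237361292639), np.float64(110.65274785459977), array([-8.26060520e-04, -5.98118649e-04, -9.99999480e-01]))
```

```bash
python3 -m pendant '[[1,[9,26,0],0],[1,[9,26,0],0],[1,[9,26,0],0],[1,[9,26,0],0],[1,[9,26,10],0],[1,[6,25,20],0],[1,[0,0,20],0],[1,[0,0,0],0],[1,[0,0,0],0]]'
python3 - <<'E'
from meas import *
from workcell import bot
d=bot.get_image("wrist");cv2.imwrite("pics/w2.png",d["frame"][:,:,::-1]);pickle.dump(d,open("w2.pkl","wb"))
meas(d)
s=bot.get_state();print(s['qpos']);print(goto(s,(524.8,438.2,110),110.6))
E
```

```text
time: 5.15
position: [525.1, 437.7, 205.7]
orientation: [1.79, 2.582, 0.001]
contact_force: [-0.7, 0.3, 0.7]
finger_gap: 92.1
grasp_force: 0.0
green [283.  142.5] 60 [510.2 477.5  60. ]
green [121.5 194.5] 86 [398.4 389.7  60. ]
red [235.8 193.1] 33 [487.8 424.3  60. ]
red [330.1 193.1] 34 [561.8 451.9  60. ]
red [ 58.6 212.6] 42 [352.  355.4  60. ]
red [389.7 217.7] 44 [617.8 449.6  60. ]
red [551.4 231.9] 542 [754.3 486.7  60. ]
[(array([183.3,  88. ]), np.int32(1149), array([437.8, 493.2, 115. ])), (array([283. , 204.4]), np.int32(3483), array([522.7, 443.9, 115. ]))]
[-0.36177168  0.65827886 -0.70225382  1.41334644  0.43359882  1.22573085
 -0.74858585]
(array([ 0.37135272, -0.48767201, 96.01113752]), np.float64(-0.0016603917367840645), np.float64(110.50486656114387), array([ 8.76540334e-04,  8.24787177e-04, -9.99999276e-01]))
```

View pics/w2.png

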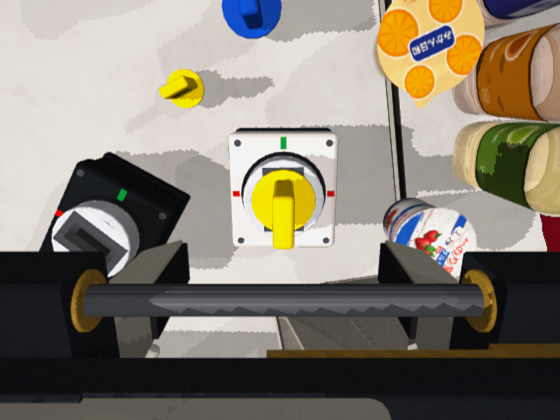

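```bash
python3 -m pendant '[[0,[0.4,0,10],0],[0,[0,0,16],0],[0,[0,0,16],0],[0,[0,0,16],0],[0,[0,0,16],0],[0,[0,0,12],0],[0,[0,0,10],0],[0,[0,0,0],0],[0,[0,0,0],0]]'

```

```text
time: 6.32
position: [525.7, 438.6, 109.2]
orientation: [1.792, 2.58, 0.001]
contact_force: [0.5, -1.1, 0.3]
finger_gap: 45.8
grasp_force: 0.0
```

```bash
python3 -m pendant '[[-0.5,[0,0,0],0],[-0.6,[0,0,0],0],[-0.7,[0,0,0],0],[-0.8,[0,0,0],0],[-1,[0,0,0],0],[-1,[0,0,0],0],[-1,[0,0,0],0],[-1,[0,0,0],0]]' 40

```

```text
time: 7.32
position: [525.6, 438.3, 108.8]
orientation: [1.792, 2.58, 0.0]
contact_force: [-0.1, -1.0, 2.3]
finger_gap: 14.0
grasp_force: 40.0
```

```bash
python3 -m pendant '[[-1,[0,0,-3],0],[-1,[0,0,-4],0],[-1,[0,0,-4],0],[-1,[0,0,-5],0],[-1,[0,0,-5],0],[-1,[0,0,-10],0],[-1,[0,0,-15],0],[-1,[0,0,-15],0],[-1,[0,0,-10],0],[-1,[0,0,0],0]]'
python3 - <<'E'
from meas import *
from workcell import bot
d=bot.get_image("wrist");cv2.imwrite("pics/w3.png",d["frame"][:,:,::-1]);pickle.dump(d,open("w3.pkl","wb"))
meas(d)
s=bot.get_state();print(s['qpos']);print(goto(s,(391.3,348.4,s['position'][2]),-23.3))
E
```

```text
time: 8.57
position: [525.8, 438.8, 180.9]
orientation: [1.792, 2.58, 0.003]
contact_force: [-0.8, 0.2, -0.3]
finger_gap: 14.0
grasp_force: 40.0
green [281.5 147.5] 72 [510.4 477.4  60. ]
green [106.  203.8] 108 [398.4 389.7  60. ]
red [230. 202.] 35 [487.7 424.4  60. ]
red [332.8 202. ] 37 [562.  451.9  60. ]
red [396.1 227.1] 53 [616.6 450.3  60. ]
red [ 37.6 223.6] 45 [351.8 355.2  60. ]
red [558.6 230.5] 26 [738.4 492.3  60. ]
[(array([173.3,  88.2]), np.int32(1389), array([439.9, 493.9, 115. ])), (array([283. , 240.4]), np.int32(4155), array([529.3, 429.6, 115. ])), (array([283.5, 332.5]), np.int32(1171), array([553. , 366.5, 115. ]))]
[-0.36549411  0.68013877 -0.69297873  1.44199213  0.44971062  1.18054261
 -0.76327259]
(array([-3.73781547e+01, -1.57311628e+02, -9.95052731e-02]), np.float64(-0.8072803246828677), np.float64(110.4462445117209), array([ 5.54199768e-04,  2.78426900e-04, -9.99999808e-01]))
```

View pics/w3.png

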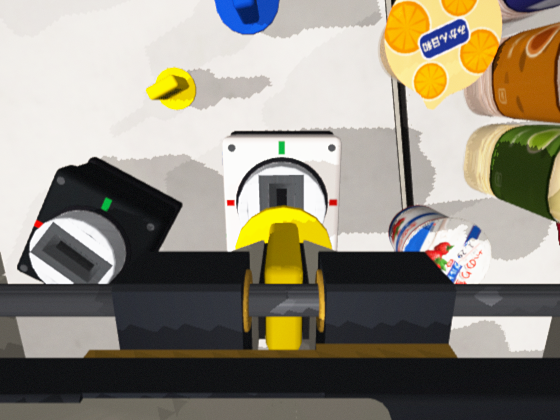

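```bash
python3 -m pendant '[[-1,[-4,-15,0],0],[-1,[-6,-27,0],0],[-1,[-7,-30,0],0],[-1,[-7,-30,0],0],[-1,[-7,-30,0],0],[-1,[-6,-25,0],-0.1],[-1,[0,0,0],-0.16],[-1,[0,0,0],-0.16],[-1,[0,0,0],-0.16],[-1,[0,0,0],-0.16],[-1,[0,0,0],-0.067],[-1,[0,0,0],0]]'
python3 - <<'E'
from meas import *
from workcell import bot
d=bot.get_image("wrist");pickle.dump(d,open("w4.pkl","wb"))
meas(d)
s=bot.get_state();print(s['qpos']);print(goto(s,(391.3,348.4,115),-23.3))
E
```

```text
time: 10.12
position: [391.2, 348.4, 179.2]
orientation: [-0.636, -3.076, 0.001]
contact_force: [-0.6, 0.2, -2.0]
finger_gap: 14.1
grasp_force: 40.0
green [228.5 152.3] 17 [340.4 326.7  60. ]
green [336.7 190. ] 108 [398.8 389.5  60. ]
green [230.1 214.6] 109 [384.3 306.8  60. ]
red [270.3 152.1] 70 [352.5 355.   60. ]
[(array([442.9, 148.5]), np.int32(1389), array([384.3, 452.7, 115. ])), (array([282.9, 240.3]), np.int32(4228), array([399.8, 344.7, 115. ])), (array([283.2, 332.4]), np.int32(1161), array([461.2, 318.3, 115. ]))]
[-0.12825916  0.51967648 -0.97653794  1.84057502  0.49418754  1.04854437
 -0.13817419]
(array([-1.38057695e-01, -3.90584728e-02,  6.42974796e+01]), np.float64(-0.001891333487211238), np.float64(156.59163457353102), array([-7.05593848e-04, -3.86013513e-04, -9.99999677e-01]))
```

```bash
python3 -m pendant '[[-1,[0,0,10],0],[-1,[0,0,14],0],[-1,[0,0,14],0],[-1,[0,0,10],0],[-1,[0,0,4],0],[-1,[0,0,3],0],[-1,[0,0,3],0],[-1,[0,0,2],0],[-1,[0,0,0],0]]'

```

```text
time: 11.3
position: [391.4, 348.7, 119.7]
orientation: [0.635, 3.077, -0.0]
contact_force: [0.3, -0.3, -0.3]
finger_gap: 13.8
grasp_force: 40.0
```

5 mm past the mouth without contact; continue down.

```bash
python3 -m pendant '[[-1,[0,0,2],0],[-1,[0,0,2],0],[-1,[0,0,2],0],[-1,[0,0,2],0],[-1,[0,0,1.5],0],[-1,[0,0,1],0],[-1,[0,0,0],0]]'

```

```text
time: 12.18
position: [391.3, 348.8, 109.1]
orientation: [-0.635, -3.077, 0.0]
contact_force: [0.6, -0.6, -0.4]
finger_gap: 14.4
grasp_force: 40.0
```

```bash
python3 -m pendant '[[-1,[0,0,0.3],0.1],[-1,[0,0,0],0.16],[-1,[0,0,0],0.16],[-1,[0,0,0],0.16],[-1,[0,0,0],0.16],[-1,[0,0,0],0.16],[-1,[0,0,0],0.16],[-1,[0,0,0],0.16],[-1,[0,0,0],0.1],[-1,[0,0,0],0]]'
python3 - <<'E'
from h import *
from workcell import bot
s=bot.get_state();print(s['qpos'],s['wrist_torque'],s['contact_force']);print(goto(s,(391.3,348.4,109),-106))
E
```

```text
time: 13.42
position: [391.6, 348.5, 108.9]
orientation: [2.387, 2.042, -0.0]
contact_force: [1.6, -1.3, -1.2]
finger_gap: 13.7
grasp_force: 40.0
[-0.40507681  0.49584826 -0.57290743  1.93227597  0.36276475  0.81656663
 -1.33090101] [-0.19222054 -0.42903637  0.0267984 ] [ 1.58568072 -1.28559139 -1.24244414]
(array([-0.13023303, -0.23759551, -0.12233901]), np.float64(0.12386139715648156), np.float64(81.09673530166008), array([ 4.37947609e-04, -6.44383720e-04, -9.99999696e-01]))
```

```bash
python3 -m pendant '[[-1,[0,0,0],0.04],[-1,[0,0,0],0.04],[-1,[0,0,0],0.03],[-1,[0,0,0],0.02],[-1,[0,0,0],0]]'
python3 - <<'E'
from h import *
from workcell import bot
d=bot.get_image("wrist");cv2.imwrite("pics/w5.png",d["frame"][:,:,::-1])
s=bot.get_state();print(s['qpos'],s['wrist_torque'],s['contact_force']);print(goto(s,(391.3,348.4,109),-106))
E
```

```text
time: 14.05
position: [391.6, 348.6, 108.9]
orientation: [2.515, 1.881, 0.0]
contact_force: [3.8, -3.2, -1.8]
finger_gap: 13.7
grasp_force: 40.0
[-0.42810961  0.48868095 -0.54013429  1.93405551  0.34056089  0.80940964
 -1.44095179] [-0.76707745 -0.95867157  0.10193917] [ 3.16895278 -3.12003375 -1.44534379]
(array([-0.22680705, -0.20801392, -0.11998356]), np.float64(-0.00685824137440509), np.float64(73.60705171436459), array([ 2.14753484e-04, -3.39707075e-04, -9.99999919e-01]))
```

View pics/w5.png

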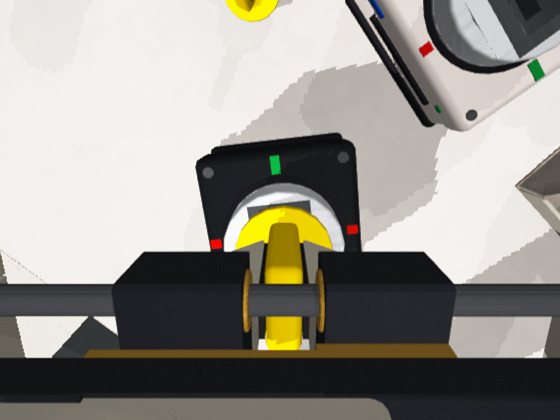

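```bash
python3 -m pendant '[[-1,[0,0,0],0.03],[-1,[0,0,0],0.03],[-1,[0,0,0],0]]'
python3 - <<'E'
from h import *
from workcell import bot
s=bot.get_state();print(s['wrist_torque'],s['contact_force']);print(goto(s,(391.3,348.4,109),-109))
E
```

```text
time: 14.48
position: [391.6, 348.6, 108.9]
orientation: [2.57, 1.805, 0.0]
contact_force: [3.8, -3.7, -2.0]
finger_gap: 14.0
grasp_force: 40.2
[-0.90853193 -1.10404563  0.72039169] [ 3.83352636 -3.7120188  -2.01223298]
(array([-0.25433829, -0.22014205, -0.0936699 ]), np.float64(-0.0147296693226499), np.float64(70.15605211418884), array([ 5.74536262e-04, -4.65824148e-04, -9.99999726e-01]))
```

```bash
python3 -m pendant '[[-1,[0,0,0],-0.04],[-1,[0,0,0],0],[-0.5,[0,0,0],0],[-0.2,[0,0,0],0],[0,[0,0,0],0],[0,[0,0,0],0],[0,[0,0,-10],0],[0,[0,0,-20],0],[0,[0,0,-25],0],[0,[0,0,-30],0],[0,[0,0,-15],0],[0,[0,0,0],0]]'
python3 - <<'E'
from meas import *
from workcell import bot
d=bot.get_image("wrist");t=bot.get_image("top")
meas(d)
a=cv2.resize(d["frame"][:,:,::-1],(400,300));b=t["frame"][145:275,245:418,::-1]
cv2.imwrite("pics/w6.png",np.hstack([a,cv2.resize(b,(400,300))]))
print(bot.get_state()['contact_force'])
E
```

```text
time: 15.98
position: [391.7, 349.2, 209.8]
orientation: [2.534, 1.857, 0.003]
contact_force: [-0.2, 0.7, -0.4]
finger_gap: 46.0
grasp_force: 0.0
green [445.3  78.2] 72 [539.8 398.6  60. ]
green [276.5 144.4] 96 [398.7 389.7  60. ]
red [529.2   3.7] 20 [608.5 431.4  60. ]
red [552.1   1.9] 17 [624.8 427.5  60. ]
red [372.9  66.4] 39 [488.1 424.1  60. ]
red [329.6 188. ] 50 [430.3 341.3  60. ]
red [237.5 199.9] 53 [352.5 355.   60. ]
[(array([257.9,  25.4]), np.int32(1249), array([413. , 467.4, 115. ])), (array([283.4, 204.4]), np.int32(3371), array([393.4, 354.5, 115. ]))]
[-0.38985145 -0.16468622 -0.60576483]
```

View pics/w6.png

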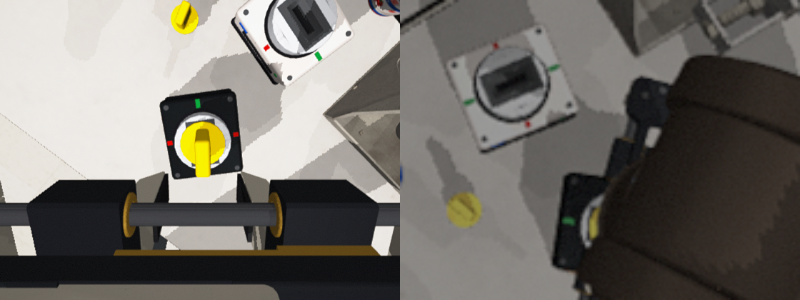

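The key stands upright in the printer latch at about (203,140), with the slot in line with the green marks. The white latch at about (305,20) is still locked, and the gripper is clear.

```bash
python3 -c "
from workcell import bot
print(bot.sign_off())"
```

```text
the job is handed in; nothing more can be done
None
```

I handed the job in at about 16 s: the dark printer's latch is turned to its locked stop with the yellow key left standing upright in it, the white machine's latch still looks locked, and the gripper is clear; sign-off returned no verdict.

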